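# Open the fuse flap of the bench power box

## Task

The bench power box has been unplugged for a fuse change. Press the ribbed edge of its narrow flap once to release the push-push latch, take the finger away so that the flap springs up by itself, and keep clear for at least two seconds to make sure it stays up. Lift nothing, leave the wide flap shut, and the box and the things around it where they are.

Things in the scene. Friction and masses are not known exactly. Their poses are not given: they have to be found in the camera images.
- power_box: white bench power box, loose on rubber feet, 2 kg, 170 (x) x 250 (y) x 80 mm high; origin at the centre of its underside, z up. In its top, along the -x side, two hinged flaps side by side: a narrow one, 56 mm wide, centred at y = -74 mm, over two fuses, and a wide one, 110 mm, at y = +34 mm, over breakers. Along the +x side three round sockets, 45 mm wide, 6 mm proud.
- fuse_flap (a joint): narrow flap's angle, rad: 0 shut and latched, negative pressed in (stop at -0.07, 5 mm at the free edge), 0.70 fully open. Push-push latch at the free edge: press the ribs down 3 mm or more (about 3 N, firm stop at 4 to 5 mm) and let go: a spring lifts the flap in about 0.5 s, following the finger up. Pressing it fully down again shuts it. Stiff near the hinge.
- breaker_flap (a joint): angle of the wide flap, same meaning and same kind of latch; starts shut (0)
- fuse_flap_pad (a point): where to press: on top of the narrow flap, mid-width, amid its four small ribs, 13 mm from the free edge; 87 mm above the work surface while shut (flap top 7 mm proud of the cover). The flap is 76 mm deep, free edge at x = -70 mm of the box, hinge at x = +6 mm. Axes as the power box's while shut
- fuse_flap_hinge (a point): middle of the narrow flap's hinge axis (along the box's y), 82 mm above the work surface, 63 mm from the pad in +x of the box
- breaker_flap_pad (a point): the same ribbed place on the wide flap, not to be pressed
- paste_jar_mid (a point): middle of a loose jar with steel lid, 62 mm wide, 72 mm tall; leave alone
- weight_mid (a point): middle of a loose brass weight with a knob, 52 mm wide, 58 mm tall; leave alone
- paste_brush_mid (a point): middle of a loose flat brush lying down, 200 mm long along its x; leave alone
- bone_folder_mid (a point): middle of a loose bone folder lying flat, 151 x 21 x 5 mm, long along its x; leave alone

How it is judged:
On the way, in this order (a step that is already met when the one before it is completed fails the run):
1. the narrow flap is pressed in past its shut position by a finger (value of joint fuse_flap below -0.02 rad and contact force between the fingers and fuse_flap above 0.5 N), for 0.02 s.
2. the narrow flap has sprung up by itself and stays up, untouched (value of joint fuse_flap above 0.55 rad and contact force between the fingers and fuse_flap below 0.1 N), for 1.6 s.
At the end, for the whole second after the job is handed in: The narrow flap stands open at more than 0.55 rad, at rest; the wide flap is shut (-0.02 to 0.05 rad); the box stands flat within 15 mm of where it was, and the jar, weight, brush and bone folder within 15 mm of where they were (value of joint fuse_flap above 0.55 rad and velocity of joint fuse_flap between -0.1 and 0.1 rad/s and value of joint breaker_flap between -0.02 and 0.05 rad and distance of each of power_box, paste_jar_mid, weight_mid, paste_brush_mid, bone_folder_mid from where it was at the start of the episode below 0.015 m and angle between power_box's own z axis and vertical below 0.05 rad); the robot touches nothing.
It fails at once if the narrow flap is pushed down again after it has come up (value of joint fuse_flap above 0.05 rad and velocity of joint fuse_flap below -0.15 rad/s and contact force between the fingers and fuse_flap above 0.3 N).
It fails at once if the wide flap is opened or pressed in (value of joint breaker_flap above 0.1 rad or value of joint breaker_flap below -0.02 rad).
It fails at once if the power box is lifted, tipped or pushed out of place (height (world z) of power_box above 0.008 m or angle between power_box's own z axis and vertical above 0.08 rad or distance of power_box from where it was at the start of the episode above 0.02 m).
It fails at once if a bystander is lifted or pushed away (distance of any of paste_jar_mid, weight_mid, paste_brush_mid, bone_folder_mid from where it was at the start of the episode above 0.02 m).
It also fails if it takes over 30 s, if anything falls off the work surface, if the arm or the gripper's body presses on something with over 40 N, if the wrist force passes 120 N, or if a joint passes its speed limit or range.

## Robot

A 7-joint arm with a two-finger parallel gripper is mounted at the origin on the work surface. World frame = base frame: x ahead of the robot, y to its left, z up, the work surface at z = 0. Lengths are in m, angles in rad, forces in N, time in s.
With the tool pointing down it reaches from about 0.4 to 0.875 m from the base axis. Payload 19.3 kg.
Tool frame: the origin (TCP) lies at the very end of the fingers, on their centre line; the grasp point (between the pads) lies 19 mm behind it; z points along the fingers, y is the line along which they close (so a half turn about z gives the same grasp; the last joint's range is limited). The gripper opens to 85 mm and grips with 20 to 120 N. Pads are 22 mm wide; open, the fingers measure 114 mm over their backs; the gripper's body (76 mm by 85 mm) begins 54 mm behind the grasp point. The pads swing forward as they close: fully open they stand 13 mm farther back than shut.
Start: joints at [1.177, 0.521, -0.036, 1.599, 0.021, 1.021, -0.113], TCP at [0.199, -0.593, 0.231] pointing down, gripper open.
Joint ranges: [-2.91, 2.91], [-0.3, 2.13], [-1.5, 1.42], [0.17, 2.43], [-1.26, 4.41], [0.16, 1.93], [-2.52, 2.52]. Speed limits (rad/s): [1.89, 1.89, 2.39, 2.39, 3.01, 3.01, 3.01].

## Interface

Orientations are given as [roll, pitch, yaw] about the fixed x, y, z axes, in that order (R = Rz(yaw) Ry(pitch) Rx(roll)).
In Python, from workcell import bot gives the robot as it stands.
- The arm moves only by the tool jog_arm, never from a script. Its argument "motion" is a list of rows, each a list of 5 numbers: the shift along the tool's x, y, z scaled (see below), then the turn about the tool's z scaled (see below), then the opening, from 0 (shut) to 1 (fully open). A call has 1 to 12 rows; each row shifts and turns the commanded pose from where the row before left it, along the tool's axes as they then stand; what a row does not reach is not made up. The controller multiplies each number of a shift by 30 mm and each number of a turn by 0.08 rad. A row lasts 1/10 s, in which the tool goes at most 50 mm and 8.59 degrees, less where a joint would pass 70% of its speed; a pose out of reach is approached as far as the arm can. A call with a number of a shift or a turn outside -1 to 1 is refused whole. A call with a gripper value outside its range is refused whole. The fingers move at their own pace and stop on an object; "newtons" is the grip in N (left out, the last holds). Time passes only in rows, so rows that do not move let the fingers close. It gives the time, the measured TCP pose, the force, the opening and the grip force at its end, in the units of the state.
- bot.observe(): the state, without advancing time (a new reading comes with each control period).
- bot.grab_frame(name): name is "scene" or "top" or "wrist"; returns a dict with "pixels" (384x512x3 uint8, red, green, blue), "fovy" (degrees; the focal length in pixels is half the picture's height over the tangent of half this angle, whatever the lens; pixels are square), "cx", "cy" (the principal point, pixels), "k1" (the pictures are not rectified: a ray, as slopes to the right and down, at radius r is drawn at 1 + k1 r^2 times it, then the intrinsics apply), "rvec" (rotation vector, rad) and "tvec" (3), from world to camera coordinates, as OpenCV has them; the wrist camera has in their place "mount" (4x4, takes a point from camera to tool coordinates, whose origin is the TCP and whose axes are the flange's). Camera axes: x right, y down, z forward; pixel columns grow to the right and rows downward; lengths in m; the calibration is good to about 2 mm. A picture is of the moment at which its call begins: read the wrist's pose just before it. There is no depth.
- bot.job_done(): hands the job in; it is judged then, once.
The state is a dict: "clock": time; "qpos": joint angles; "qd": joint speeds; "joint_efforts": joint torques, N m; "position": TCP position; "tool_rot": TCP orientation; "force": force on the tool from outside, world axes, zero at the start; "moment": the same for the moment, N m; "grip_width": finger opening in m; "finger_force": force on a finger pad.
Only numpy, scipy, OpenCV 4.12 (cv2) and the standard library are available. Lean on these libraries where they do the work, as an engineer would, in place of code of your own. Each camera call takes 0.05 s, during which the arm holds its last target. There are 200 camera calls.

## Working session

There is one attempt and no reset: what is moved stays moved. The work goes in short steps, Python scripts to look and compute and a tool call to move; the robot and the scene stay as the last step left them, time stands still between calls to the robot, and variables do not carry over. Pictures are saved under pics/ and viewed, at most 10 in all, crops included, and the job is handed in when it is done.

Besides the shell and the picture viewer there is one more tool, called after "Request:" by a JSON object that holds its "name" and its "arguments". jog_arm: Moves the arm, as the interface text tells. Shifts and turns lie within -1 to 1; 1 stands for 30 mm of shift or 0.08 rad of turn. Its arguments: {"type":"object","properties":{"motion":{"type":"array","items":{"type":"array","items":{"type":"number"}}},"newtons":{"type":"number"}},"required":["motion"]}

```bash
mkdir -p pics; cat > h.py <<'E'
import numpy as np, cv2
from workcell import bot
def grab(cam,fn=None):
    s=bot.observe(); f=bot.grab_frame(cam)
    if fn: cv2.imwrite('pics/'+fn,f['pixels'][:,:,::-1])
    return s,f
def K(f):
    h=f['pixels'].shape[0]; F=h/2/np.tan(np.radians(f['fovy'])/2)
    return np.array([[F,0,f['cx']],[0,F,f['cy']],[0,0,1.]]),np.array([f['k1'],0,0,0,0.])
def pose(f,s):
    "R,t world->cam"
    if 'rvec' in f: return cv2.Rodrigues(np.array(f['rvec'],float))[0],np.array(f['tvec'],float).ravel()
    from scipy.spatial.transform import Rotation as Ro
    T=np.eye(4);T[:3,:3]=Ro.from_euler('xyz',s['tool_rot']).as_matrix();T[:3,3]=s['position']
    M=np.linalg.inv(T@np.array(f['mount'])); return M[:3,:3],M[:3,3]
def at(f,s,uv,z):
    k,d=K(f);R,t=pose(f,s); p=cv2.undistortPoints(np.array(uv,float).reshape(-1,1,2),k,d).reshape(-1,2)
    ray=np.c_[p,np.ones(len(p))]@R; c=-R.T@t
    return c+ray*((np.asarray(z)-c[2])/ray[:,2])[:,None]
def proj(f,s,P):
    k,d=K(f);R,t=pose(f,s); return cv2.projectPoints(np.array(P,float),cv2.Rodrigues(R)[0],t,k,d)[0].reshape(-1,2)
E
python3 - <<'E'
from h import *
s,f=grab('top','top.png'); print(s); print({k:v for k,v in f.items() if k!='pixels'})
s,g=grab('scene','scene.png')
E
```

```text
{'clock': 0.0, 'qpos': array([ 1.17680289,  0.52201445, -0.03635274,  1.59998119,  0.02122592,
        1.02111704, -0.11278948]), 'qd': array([ 0.00037956, -0.00072987,  0.00091737,  0.00021762, -0.00080993,
        0.00017556, -0.00019417]), 'joint_efforts': array([-2.46531717e-04, -9.27133799e+01,  1.97943136e+00, -3.69948220e+01,
        1.78167096e-02,  7.87864759e-03, -4.24669861e-05]), 'position': array([ 0.1987202 , -0.59221708,  0.23073479]), 'tool_rot': array([-3.14046213e+00,  9.05707239e-05,  3.23829075e-01]), 'force': array([-0.3128791 , -0.8688076 ,  0.11122374]), 'moment': array([0.02976152, 0.03982505, 0.00726408]), 'finger_force': 0.0, 'grip_width': 0.08542016133984695}
{'fovy': 56.03303272774423, 'cx': 254.94427123233316, 'cy': 187.29351385599682, 'k1': -0.04694315661042595, 'rvec': array([ 2.1316025 , -2.12715325,  0.2154036 ]), 'tvec': array([0.07622543, 0.55843651, 0.7248614 ])}
```

View pics/top.png

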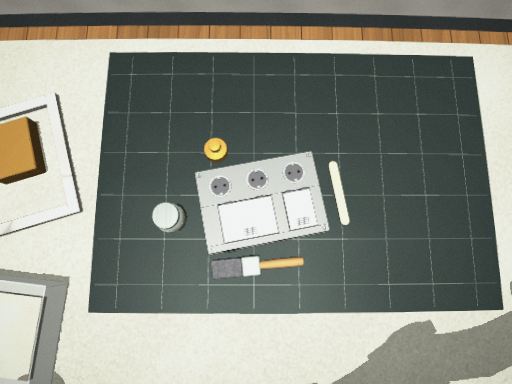

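View pics/scene.png

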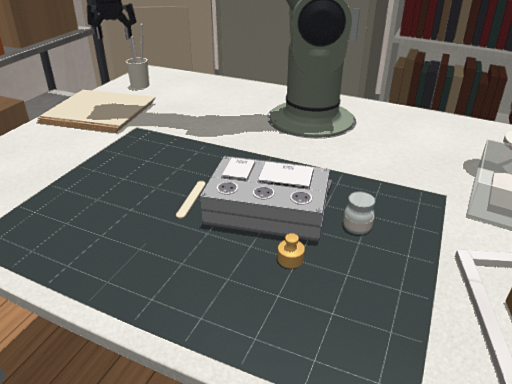

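The top view shows the box with its top corners at about (195,173), (311,152), (328,230) and (209,253). The narrow flap is at right (299,210) with its ribs near (306,224), sockets are at (220,186), (257,179), (293,172), and the wide flap's ribs are near (250,231). The scene view agrees.

```bash
python3 - <<'E'
from h import *
from scipy.optimize import least_squares
s,f=grab('top')
P=at(f,s,[(195,173),(311,152),(328,230),(209,253),(306,224),(299,210)],[.08,.08,.08,.08,.087,.087]); print(P.round(3))
print('sides',np.linalg.norm(np.diff(P[[0,1,2,3,0],:2],axis=0),axis=1))
L=np.array([[.085,.125],[.085,-.125],[-.085,-.125],[-.085,.125]])
def W(p,l): c,s_=np.cos(p[2]),np.sin(p[2]); return l@np.array([[c,s_],[-s_,c]])+p[:2]
r=least_squares(lambda p:(W(p,L)-P[:4,:2]).ravel(),[.6,0,0]); print(r.x,r.fun.round(3))
pad=W(r.x,np.array([[-.057,-.074]]))[0]; print('pad',pad,'reach',np.hypot(*pad)); print(proj(f,s,[[*pad,.087]]))
im=cv2.resize(f['pixels'][140:290,140:360,::-1],None,fx=3.6,fy=3.6,interpolation=2); cv2.imwrite('pics/tc.png',im)
from scipy.spatial.transform import Rotation as Ro
R=Ro.from_euler('xyz',s['tool_rot']).as_matrix(); print('tool shift units',R.T@(np.array([*pad,.2])-s['position'])/.03)
E
```

```text
[[ 0.583  0.203  0.08 ]
 [ 0.63  -0.041  0.08 ]
 [ 0.465 -0.071  0.08 ]
 [ 0.419  0.17   0.08 ]
 [ 0.476 -0.025  0.087]
 [ 0.505 -0.012  0.087]]
sides [0.24844118 0.16748491 0.24550902 0.1676722 ]
[0.52395164 0.0651077  0.18958744] [ 0.001  0.001  0.001 -0.001 -0.001 -0.002 -0.002  0.002]
pad [ 0.48191854 -0.01830824] reach 0.482266181738335
[[302.43756787 221.28922964]]
tool shift units [ 15.0352767  -15.13122843   1.04110991]
```

View pics/tc.png

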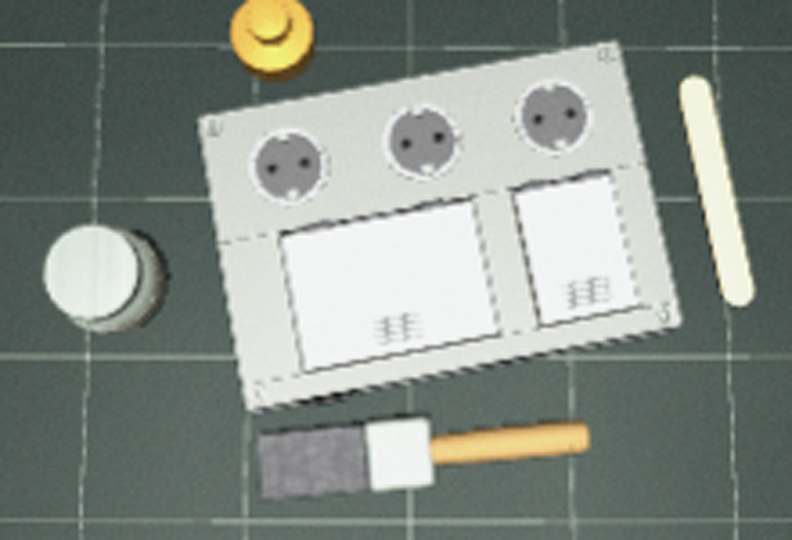

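The rib position in the crop (588,291) corresponds to pixel (303,221). The pad predicted from the box fit is (302,221), so they agree. Next: close the fingers, align the yaw and move over.

Request:
{"name": "jog_arm", "arguments": {"motion": [[0,0,0,0.85,0],[0,0,0,0.85,0],[0.64,-0.85,0,0,0],[0.64,-0.85,0,0,0],[0.64,-0.85,0,0,0],[0.64,-0.85,0,0,0],[0.64,-0.85,0,0,0],[0.64,-0.85,0,0,0],[0.64,-0.85,0,0,0],[0.64,-0.85,0,0,0],[0.64,-0.85,0,0,0],[0.64,-0.85,0,0,0]]}}

```text
clock: 1.35
position: [0.3402, -0.3049, 0.2313]
tool_rot: [3.142, 0.0, 0.188]
force: [0.5, -0.2, 0.2]
grip_width: -0.0001
finger_force: 0.0
```

Request:
{"name": "jog_arm", "arguments": {"motion": [[0.64,-0.85,0,0,0],[0.64,-0.85,0,0,0],[0.64,-0.85,0,0,0],[0.64,-0.85,0,0,0],[0.64,-0.85,0,0,0],[0.64,-0.85,0,0,0],[0.64,-0.85,0,0,0],[0.64,-0.85,0,0,0],[0.64,-0.85,0.5,0,0],[0.6,-0.8,0.5,0,0],[0,0,0,0,0],[0,0,0,0,0]]}}

```text
clock: 2.55
position: [0.4797, -0.0212, 0.2009]
tool_rot: [-3.141, 0.001, 0.189]
force: [0.1, -0.4, -0.1]
grip_width: 0.0002
finger_force: 0.0
```

```bash
cat > look.py <<'E'
from h import *
import sys
s,f=grab('wrist',sys.argv[1]); print(s['clock'],s['position'],s['tool_rot'],s['force'])
print(proj(f,s,[[.4819,-.0183,.087],[*s['position'][:2],.087]]))
E
python3 look.py w1.png
```

```text
2.55 [ 0.4797329  -0.02120246  0.20090863] [-3.14134387e+00  1.13002913e-03  1.88897337e-01] [ 0.09548617 -0.3833885  -0.0774955 ]
[[253.24098476 183.78789198]
 [255.78372416 186.45748333]]
```

View pics/w1.png

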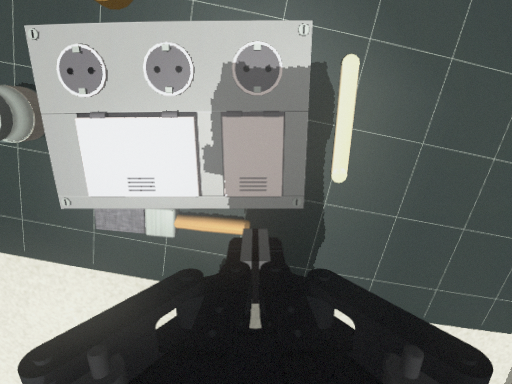

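The wrist view shows the ribs at (253,184), exactly where predicted, so the TCP is about 3 mm off. I'll correct that and go down to 5 mm above the flap.

Request:
{"name": "jog_arm", "arguments": {"motion": [[0.09,-0.08,0.7,0,0],[0,0,0.9,0,0],[0,0,0.9,0,0],[0,0,0.7,0,0],[0,0,0.4,0,0],[0,0,0,0,0],[0,0,0,0,0]]}}

```text
clock: 3.3
position: [0.4826, -0.019, 0.0941]
tool_rot: [3.141, -0.001, 0.187]
force: [-0.5, -0.3, 1.0]
grip_width: -0.0001
finger_force: 0.0
```

Request:
{"name": "jog_arm", "arguments": {"motion": [[0,0,0.05,0,0],[0,0,0.05,0,0],[0,0,0.05,0,0],[0,0,0.05,0,0],[0,0,0,0,0]]}}

```text
clock: 3.8
position: [0.4821, -0.0186, 0.0872]
tool_rot: [-3.142, 0.0, 0.188]
force: [-0.9, -0.7, -0.5]
grip_width: 0.0003
finger_force: 0.0
```

Request:
{"name": "jog_arm", "arguments": {"motion": [[0,0,0.05,0,0],[0,0,0.05,0,0],[0,0,0.04,0,0],[0,0,0,0,0]]}}

```text
clock: 4.2
position: [0.4821, -0.0187, 0.083]
tool_rot: [3.142, 0.0, 0.188]
force: [-3.1, -0.7, 4.7]
grip_width: 0.0002
finger_force: 2.6
```

Request:
{"name": "jog_arm", "arguments": {"motion": [[0,0,0.03,0,0],[0,0,0,0,0]]}}

```text
clock: 4.4
position: [0.4821, -0.0187, 0.0824]
tool_rot: [3.141, 0.0, 0.188]
force: [-4.7, -0.6, 13.0]
grip_width: 0.0002
finger_force: 6.7
```

The force rose steeply, so the flap is on its firm stop. I'll take the finger away, straight up.

Request:
{"name": "jog_arm", "arguments": {"motion": [[0,0,-0.5,0,0],[0,0,-1,0,0],[0,0,-1,0,0],[0,0,-1,0,0],[0,0,-1,0,0],[0,0,0,0,0],[0,0,0,0,0],[0,0,0,0,0]]}}

```text
clock: 5.2
position: [0.4818, -0.0187, 0.2163]
tool_rot: [-3.141, 0.001, 0.188]
force: [-0.1, -0.0, -0.3]
grip_width: -0.0003
finger_force: 0.0
```

```bash
python3 look.py w2.png
```

```text
5.2 [ 0.48177077 -0.01869037  0.21631291] [-3.14134859e+00  1.22422221e-03  1.87772107e-01] [-0.05218592 -0.01394005 -0.30526731]
[[255.39968029 182.0355641 ]
 [255.75310407 182.2249046 ]]
```

View pics/w2.png

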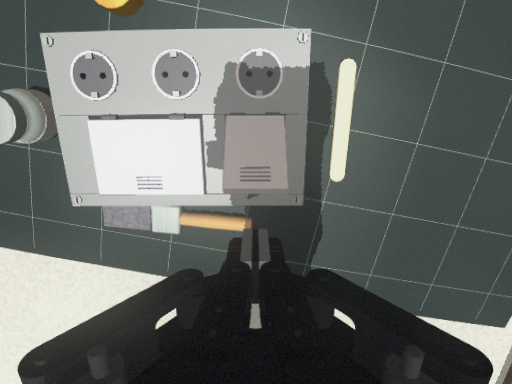

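The flap is raised: its ribs are now at (255,174), against 182 if it were shut, and its free edge looks wider. I'll wait and check the angle.

Request:
{"name": "jog_arm", "arguments": {"motion": [[0,0,0,0,0],[0,0,0,0,0],[0,0,0,0,0],[0,0,0,0,0],[0,0,0,0,0],[0,0,0,0,0],[0,0,0,0,0],[0,0,0,0,0],[0,0,0,0,0],[0,0,0,0,0],[0,0,0,0,0],[0,0,0,0,0]]}}

```text
clock: 6.45
position: [0.4822, -0.0186, 0.2172]
tool_rot: [-3.142, -0.0, 0.188]
force: [-0.4, 0.6, 0.1]
grip_width: 0.0003
finger_force: 0.0
```

Request:
{"name": "jog_arm", "arguments": {"motion": [[0,0,0,0,0],[0,0,0,0,0],[0,0,0,0,0],[0,0,0,0,0],[0,0,0,0,0],[0,0,0,0,0],[0,0,0,0,0],[0,0,0,0,0],[0,0,0,0,0],[0,0,0,0,0],[0,0,0,0,0],[0,0,0,0,0]]}}

```text
clock: 7.65
position: [0.4822, -0.0186, 0.2172]
tool_rot: [-3.142, -0.0, 0.188]
force: [-0.3, 1.2, 0.3]
grip_width: -0.0001
finger_force: 0.0
```

```bash
python3 - <<'E'
from h import *
s,f=grab('wrist'); print(s['clock'],s['force'])
b=np.array([.52395,.06511]);y=.1896
X=np.array([np.cos(y),np.sin(y)]);Y=np.array([-X[1],X[0]])
for a in (0,.3,.5,.6,.7):
    P=[]
    for d,w in((.063,0),(.076,.028),(.076,-.028)):
        x=.006-d*np.cos(a)-.005*np.sin(a)*-1*-1; z=.082+d*np.sin(a)+.005*np.cos(a)
        P.append([*(b+X*x+Y*(-.074+w)),z])
    print(a,proj(f,s,P).round(0).tolist())
s2,t=grab('top'); g,_=t,0
im=np.vstack([cv2.resize(f['pixels'][80:220,190:330],None,fx=2,fy=2),cv2.resize(t['pixels'][150:290,200:340],None,fx=2,fy=2)])[:,:,::-1]
cv2.imwrite('pics/c3.png',im)
E
```

```text
7.65 [-0.34106385  1.17079966  0.27286974]
0 [[255.0, 182.0], [228.0, 195.0], [282.0, 194.0]]
0.3 [[255.0, 186.0], [226.0, 200.0], [285.0, 200.0]]
0.5 [[255.0, 185.0], [224.0, 199.0], [286.0, 199.0]]
0.6 [[255.0, 184.0], [224.0, 198.0], [287.0, 198.0]]
0.7 [[255.0, 181.0], [223.0, 195.0], [288.0, 195.0]]
```

View pics/c3.png

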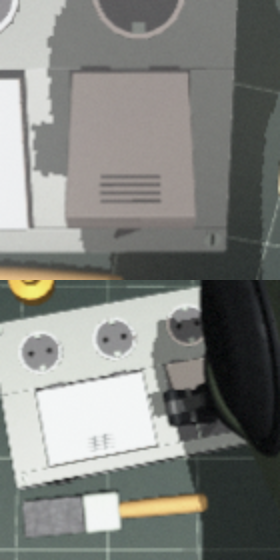

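The flap's free edge spans columns 223.5 to 287.5, which is 64 px wide. That matches an angle of about 0.7 rad. It has stood untouched for over 2 s, the wide flap looks shut and nothing visible has moved.

```bash
python3 -c "
from workcell import bot
print(bot.job_done())"
```

```text
the job is handed in; nothing more can be done
None
```

I pressed the narrow flap once. It sprang up to about 0.7 rad (measured from the wrist image) and stood untouched for over 2 s with the wide flap shut, and I handed the job in; no verdict came back.

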